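Cap the clay extruder with its sprung dust cap

TASK

Close the tilted barrel of the clay extruder with its blue dust cap: pinch the cap's two yellow tabs together, turn the cap so that its orange keys find the notches in the rim collar, and press it square and fully home against the sprung plate inside. Then let the tabs spring out under the rim so that the cap stays latched on its own. Press firmly but do not ram it, do not shift the barrel from its set angle, and leave the bottle, tools and clay pieces as they stand.

Things in the scene. Friction and masses are not known exactly. Their poses are not given: they have to be found in the camera images.
- cap: Blue round dust cap lying on the table, tabs up; about 90 g. Origin: centre of its underside; z out of its outer face. Going up: plug 89 mm in diameter, z 0 to 16 mm (the lowest 4 mm taper to 82 mm); flange 108 mm in diameter, z 16 to 20 mm; on it two yellow tabs on the cap's y axis, at +y and -y, each 20 mm wide (x), 8 mm thick, z 20 to 48 mm.
- cap_seat (a point): Point on the cap's axis in the plane of the flange's underside, 16 mm above the cap's origin; same axes as the cap; fully home it lies at the mouth point, the flange on the rim face. At its +x and -x sides, marked orange on the flange, the plug carries two like keys: 8 mm wide (y), reaching 53 mm from the axis, z 7 to 16 mm. They go into the collar's notches, either way round.
- tab_a (a joint): Travel of the cap's +y tab: 0 free (sprung out), 0.009 m fully pinched in, at a stop. Outer faces of the two tabs: 60 mm apart free, 42 mm pinched. Its spring pushes out with 3 N at 0, 9 N at 0.009 m; hold both tabs at their stops with about 20 N and the cap sits firm.
- tab_b (a joint): The same for the -y tab. Each tab carries a square-edged yellow lug (20 mm wide, cap z 3 to 8 mm) that sticks out of the plug: free, its tip is 50 mm from the cap's axis, too wide for the mouth; pinched 41 mm, inside the plug. Pushing on the rim does not move the lugs in.
- mouth (a point): Centre of the barrel's round mouth, in the plane of its rim face; z points out along the barrel's axis, up and leaning towards the robot; x up the slope, y along the pivot. A dark collar (118 mm wide) forms the lip: bore 92 mm, 6 mm thick; below it the bore is 108 mm, where the lugs spring out. Two opposite notches in the lip, 16 mm wide, marked red, lie near +x and -x, turned by up to 0.45 rad either way; how far is not measured: look or feel.
- extruder: The red fixed cradle that carries the barrel. Origin: centre of the underside of its 220 by 200 mm foot plate; its front is -x, y along the pivot. Pivot 130 mm above the table, 100 mm below the mouth point along the barrel's axis; the uprights reach 164 mm high, 69 to 97 mm to either side of the axis.
- barrel (a joint): Lean of the barrel from upright towards the front of its red cradle, which faces roughly towards the robot (rad). Clamped: keeps its angle unless pushed very hard.
- follower (a joint): White sprung plate, 84 mm wide, inside the mouth. At 0 it lies 10 mm below the rim face; grows as pressed in, 0.006 m with the cap home. Pushes outward with 3 N at 0, 5 N at 0.006 m, and throws out a cap whose lugs are not under the lip. A latched cap may ride up to 2 mm off the rim. With the keys off the notches the cap stops on the lip 9 mm short of home.
- pinch_bowl: Clay pinch bowl, 90 mm wide, 55 mm high. Origin: centre of its underside. To be left alone.
- clay_head: Small clay head on a foot, 72 mm wide, 95 mm high. Origin: centre of its underside. To be left alone.
- crown_bust: Dark clay bust with a crown of knobs, 96 mm wide, 136 mm high. Origin: centre of its underside. To be left alone.
- glass_bottle: Clear glass bottle, 72 mm wide, 260 mm high. Origin: centre of its underside. To be left alone.
- rolling_pin: Wooden rolling pin, 44 mm thick, 280 mm long along its y axis. Origin: centre of its underside. To be left alone.
- wood_spatula: Wooden modelling spatula lying flat, 180 mm long along its x axis. Origin: centre of its underside. To be left alone.
- clay_lump: Lump of dark clay, 92 mm wide, 60 mm high. Origin: centre of its underside. To be left alone.
Things that resemble listed ones, but are neither listed nor needed, are in the scene too. Of the things that look like the cap, the largest one is meant.

How it is judged:
On the way, in this order (a step that is already met when the one before it is completed fails the run):
1. the cap is lifted off the table by its tabs, both pinched in (height (world z) of cap above 0.05 m and value of joint each of tab_a, tab_b above 0.004 m), for 0.1 s.
2. the cap is pressed home in the mouth (z of cap_seat in the frame of mouth between -0.003 and 0.0045 m and distance between cap_seat and mouth below 0.007 m and angle between the z axis of cap and the z axis of mouth, either way round below 0.08 rad and angle between cap's own z axis and vertical below 1.2 rad), for 0.05 s.
At the end, for the whole second after the job is handed in: The cap sits in the mouth, its flange within 4.5 mm of the rim face, within 7 mm of the mouth's centre and square to within 0.08 rad, held against the sprung plate (pressed in over 2 mm) by both tabs sprung out to within 3 mm of free; it is at rest and released (all of step 2 and value of joint each of tab_a, tab_b below 0.003 m and value of joint follower above 0.002 m and linear speed of cap below 0.02 m/s and contact force between the fingers and cap below 0.1 N); the robot touches nothing.
It fails at once if the cap is rammed into the extruder (over 60 N) (contact force between cap and extruder above 60 N).
It fails at once if the barrel is knocked from its set angle (mouth moved over 12 mm) (distance of mouth from where it was at the start of the episode above 0.012 m).
It fails at once if a clay piece, tool or bottle is moved by over 25 mm (distance of any of pinch_bowl, clay_head, crown_bust, glass_bottle, rolling_pin, wood_spatula, clay_lump from where it was at the start of the episode above 0.025 m).
It also fails if it takes over 67 s, if anything falls off the work surface, if the arm or the gripper's body presses on something with over 40 N, if the wrist force passes 120 N, or if a joint passes its speed limit or range.

ROBOT

A 6-joint arm with a two-finger parallel gripper is mounted at the origin on the work surface. World frame = base frame: x ahead of the robot, y to its left, z up, the work surface at z = 0. Lengths are in m, angles in rad, forces in N, time in s.
With the tool pointing down it reaches from about 0.25 to 0.8 m from the base axis. Payload 3.9 kg.
Tool frame: the origin (TCP) lies at the very end of the fingers, on their centre line; the grasp point (between the pads) lies 19 mm behind it; z points along the fingers, y is the line along which they close (so a half turn about z gives the same grasp; the last joint's range is limited). The gripper opens to 85 mm and grips with 20 to 120 N. Pads are 22 mm wide; open, the fingers measure 114 mm over their backs; the gripper's body (76 mm by 85 mm) begins 54 mm behind the grasp point. The pads swing forward as they close: fully open they stand 13 mm farther back than shut.
Start: joints at [-1.226, 0.26, -0.138, 1.173, 0, 1.571], TCP at [0.177, -0.494, 0.231] pointing down, gripper open.
Joint ranges: [-2.78, 2.78], [-0.83, 1.72], [-1.28, 1.37], [-1.9, 2.12], [-1.57, 1.48], [-3.14, 3.14]. Speed limits (rad/s): [2.57, 2.57, 3.14, 3.14, 3.14, 3.14].

INTERFACE

Orientations are given as a rotation vector (axis times angle).
In Python, from station import robot gives the robot as it stands. The module is installed in compiled form; this text tells all that it offers.
- The arm moves only by the tool carry_out, never from a script. Its argument "commands" is a list of rows, each an object of numbers: "x", "y", "z": the shift along the tool's x, y, z as a fraction of full scale; "wx", "wy", "wz": the turn, a rotation vector about the tool's x, y, z as a fraction of full scale. A call has 1 to 20 rows; each row is the pose to reach, as a shift and turn from the pose commanded when the call began, along the tool's axes at that moment; what a row does not reach only later rows make up. Full scale, the value 1, is 0.15 m for a shift and 0.5 rad for a turn. A row lasts 1/10 s, in which the tool goes at most 50 mm and 8.59 degrees, less where a joint would pass 70% of its speed; a pose out of reach is approached as far as the arm can. A call with a number of a shift or a turn outside -1 to 1 is refused whole. A call with a gripper value outside its range is refused whole. "gripper" is the finger opening in mm, from 0 to 85.4, set as the call begins (left out, the last holds). The fingers move at their own pace and stop on an object; "newtons" is the grip in N (left out, the last holds). Time passes only in rows, so rows that repeat a pose let the fingers close. It gives the time, the measured TCP pose, the force, the opening and the grip force at its end, in the units of the state.
- robot.sense(): the state, without advancing time (a new reading comes with each control period).
- robot.snapshot(name): name is "scene" or "top"; returns (picture, depth): 384x512x3 uint8, blue, green, red; 384x512 float32, m along the optical axis (not along the pixel's ray), 0 where there is no reading.
- robot.get_calibration(name): a dict with "camera_matrix" (3x3 intrinsics, pixels), "xyz" and "attitude" of the camera in the world. Camera axes: x right, y down, z forward; pixel columns grow to the right and rows downward; lengths in m; the calibration is good to about 2 mm. A picture is of the moment at which its call begins. get_calibration takes no time and is no camera call.
- robot.finish_job(): hands the job in; it is judged then, once.
The state is a dict: "t": time; "joint_positions": joint angles; "joint_vel": joint speeds; "effort": joint torques, N m; "tool_pos": TCP position; "eef_rot": TCP orientation; "ft_force": force on the tool from outside, world axes, zero at the start; "wrist_torque": the same for the moment, N m; "gripper_width": finger opening in m; "finger_force": force on a finger pad.
Only numpy, scipy, OpenCV 4.12 (cv2) and the standard library are available. Lean on these libraries where they do the work, as an engineer would, in place of code of your own. Each camera call takes 0.05 s, during which the arm holds its last target. There are 200 camera calls.

## Working session

There is one attempt and no reset: what is moved stays moved. The work goes in short steps, Python scripts to look and compute and a tool call to move; the robot and the scene stay as the last step left them, time stands still between calls to the robot, and variables do not carry over. Pictures are saved under pics/ and viewed, at most 10 in all, crops included, and the job is handed in when it is done.

Besides the shell and the picture viewer there is one more tool, called after "Request:" as a command line: name --argument value ..., lists and objects as JSON in quotes. carry_out: Moves the arm, as the interface text tells. Its arguments: {"type":"object","properties":{"commands":{"type":"array"},"gripper":{"type":"number"},"newtons":{"type":"number"}},"required":["commands"]}

```bash
mkdir -p pics
cat > h.py <<'E'
import numpy as np, cv2
from scipy.spatial.transform import Rotation as R
from station import robot
def cal(n):
    c=robot.get_calibration(n); K=np.array(c["camera_matrix"]).reshape(3,3); a=np.array(c["attitude"])
    M=a if a.shape==(3,3) else (R.from_rotvec(a).as_matrix() if a.size==3 else R.from_quat(a).as_matrix())
    return K,np.array(c["xyz"]),M
def cloud(n,d):
    K,p,M=cal(n); v,u=np.mgrid[0:d.shape[0],0:d.shape[1]]
    c=np.stack([(u-K[0,2])/K[0,0]*d,(v-K[1,2])/K[1,1]*d,d],-1)
    return c@M.T+p
def ray(n,u,v,z):
    K,p,M=cal(n); r=M@np.array([(u-K[0,2])/K[0,0],(v-K[1,2])/K[1,1],1]); return p+r*(z-p[2])/r[2]
def proj(n,P):
    K,p,M=cal(n); q=K@(M.T@(np.array(P)-p)); return q[:2]/q[2]
E
python3 - <<'E'
from h import *
for n in("scene","top"):
    print(n,robot.get_calibration(n))
    i,d=robot.snapshot(n); cv2.imwrite(f"pics/{n}0.png",i); np.savez(f"{n}0.npz",i=i,d=d)
print(robot.sense())
E
```

```text
scene {'camera_matrix': array([[434.04350547,   0.        , 256.37309289],
       [  0.        , 434.04350547, 194.59234228],
       [  0.        ,   0.        ,   1.        ]]), 'xyz': array([ 1.17928665, -0.69886362,  1.26207634]), 'attitude': array([-2.24167807, -0.95306737,  0.36036144])}
top {'camera_matrix': array([[405.95949354,   0.        , 248.48262908],
       [  0.        , 405.95949354, 194.68485655],
       [  0.        ,   0.        ,   1.        ]]), 'xyz': array([0.2716169 , 0.02292506, 1.30298003]), 'attitude': array([-2.10971294,  2.13438876, -0.2117058 ])}
{'t': 0.1, 'joint_positions': array([-1.22601572e+00,  2.60638365e-01, -1.39204396e-01,  1.17269686e+00,
        2.14966918e-06,  1.57080872e+00]), 'joint_vel': array([-0.00178647, -0.00023365,  0.00310497,  0.00168818,  0.00285501,
       -0.00047636]), 'effort': array([ 8.03993462e-04, -4.06509089e+01,  2.54527777e+01,  1.01193503e-02,
        4.45888804e-05,  6.11844335e-07]), 'tool_pos': array([ 0.17724567, -0.49354688,  0.23055112]), 'eef_rot': array([-3.09333751e+00, -5.38587755e-01,  4.66167952e-04]), 'ft_force': array([ 0.20445679, -0.22661781, -0.41543325]), 'wrist_torque': array([ 0.00237612, -0.05822706,  0.02614374]), 'finger_force': 0.0, 'gripper_width': 0.08529188713614012}
```

View pics/scene0.png

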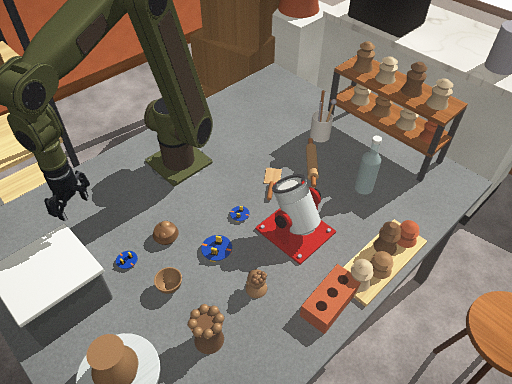

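View pics/top0.png

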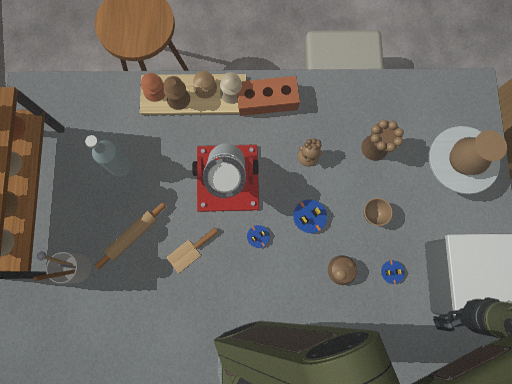

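Candidates for the cap: top (310,216), the largest disc; (258,237) and (394,272) are smaller look-alikes (scene: 215,248 / 239,214 / 125,260). I pick the one at top (310,216). The mouth is at top (224,178). I'll check both in a close crop and measure them.

Run:
```python
from h import *
z=np.load("top0.npz");i,d=z["i"],z["d"];C=cloud("top",d)
zs=np.load("scene0.npz");si=zs["i"];Cs=cloud("scene",zs["d"])
def masks(im):
    hsv=cv2.cvtColor(im,cv2.COLOR_BGR2HSV);h,s,v=cv2.split(hsv)
    return dict(blue=(h>105)&(h<130)&(s>150)&(v>60),yellow=(h>18)&(h<32)&(s>120)&(v>110),orange=(h>=5)&(h<18)&(s>130)&(v>110))
m=masks(i)
n,l,st,ce=cv2.connectedComponentsWithStats(m["blue"].astype(np.uint8))
for k in range(1,n):
    if st[k,4]>40: print("blue",ce[k],st[k],np.median(C[l==k],0), ray("top",*ce[k],0.02))
box=np.zeros(d.shape,bool);box[192:240,285:335]=1
for c in("yellow","orange"):
    n,l,st,ce=cv2.connectedComponentsWithStats((m[c]&box).astype(np.uint8))
    for k in range(1,n):
        if st[k,4]>=3:print(c,ce[k],st[k,4],np.median(C[l==k],0),ray("top",*ce[k],0.048 if c=="yellow" else .02))
# extruder region points
for nm,CC,im in(("top",C,i),("scene",Cs,si)):
    P=CC.reshape(-1,3);hs=cv2.cvtColor(im,cv2.COLOR_BGR2HSV).reshape(-1,3).astype(int)
    g=ray("top",224,185,0.2)
    s=(np.hypot(*(P[:,:2]-g[:2]).T)<0.14)&(P[:,2]>0.17)&(P[:,2]<.35)
    print(nm,g,s.sum(),P[s].min(0),P[s].max(0))
    r=s&((hs[:,0]<8)|(hs[:,0]>172))&(hs[:,1]>120)
    for k in np.where(r)[0]: print("red",k%512,k//512,P[k].round(4))
    s=(np.hypot(*(P[:,:2]-g[:2]).T)<0.16)&(P[:,2]>0.003)&(P[:,2]<.03)&((hs[:,0]<8)|(hs[:,0]>172))&(hs[:,1]>150)
    if s.sum()>50: print("foot",cv2.minAreaRect(P[s][:,:2].astype(np.float32)),np.median(P[s][:,2]))
def crop(im,x0,y0,x1,y1,k): return cv2.resize(im[y0:y1,x0:x1],None,fx=k,fy=k,interpolation=cv2.INTER_CUBIC)
a=crop(i,280,190,340,245,6);b=crop(i,190,140,265,215,5);c=crop(si,190,225,245,270,6);e=crop(si,255,165,330,240,5)
W=np.zeros((600,800,3),np.uint8)
for im,(x,y) in((a[:225],(0,0)),):pass
def put(im,x,y):
    h=min(im.shape[0],600-y);w=min(im.shape[1],800-x);W[y:y+h,x:x+w]=im[:h,:w]
put(cv2.resize(a,(400,300)),0,0);put(cv2.resize(b,(400,300)),400,0);put(cv2.resize(c,(400,300)),0,300);put(cv2.resize(e,(400,300)),400,300)
cv2.imwrite("pics/crop0.png",W)
```

```text
blue [309.68405365 216.16840537] [293 200  34  33 671] [ 0.45132765 -0.17922296  0.0206999 ] [ 0.45111181 -0.17976526  0.02      ]
blue [257.72280702 236.16842105] [247 226  23  22 285] [ 0.3902278  -0.01359866  0.01410857] [ 0.38932225 -0.01298264  0.02      ]
blue [392.17571885 271.79552716] [382 261  22  23 313] [ 0.2734856  -0.43100874  0.01452885] [ 0.27379402 -0.42925007  0.02      ]
yellow [317.08695652 210.60869565] 23 [ 0.46634294 -0.19972892  0.04573536] [ 0.46446475 -0.19923493  0.048     ]
yellow [304.         219.23529412] 17 [ 0.43822068 -0.15718084  0.04853446] [ 0.43776535 -0.15722926  0.048     ]
orange [302. 204.] 9 [ 0.49110967 -0.15655817  0.0210705 ] [ 0.49074845 -0.15671763  0.02      ]
orange [317.7 227.1] 10 [ 0.41622318 -0.20428836  0.02069346] [ 0.41584921 -0.20377948  0.02      ]
top [0.51604648 0.08351008 0.2       ] 1518 [0.48429396 0.01006505 0.17024636] [0.62963312 0.14126455 0.25029101]
red 217 158 [0.5811 0.0999 0.2447]
red 218 158 [0.5804 0.0971 0.2469]
red 219 158 [0.5818 0.0947 0.2422]
red 220 158 [0.5805 0.0917 0.2466]
red 216 159 [0.5774 0.1024 0
[... 284 characters left out ...]
66, 0.19752192497253418), 1.3318184614181519) 0.012470867115512707
scene [0.51604648 0.08351008 0.2       ] 1059 [0.48326038 0.02223558 0.17009872] [0.63003975 0.14384797 0.24653387]
red 303 180 [0.5777 0.1049 0.2435]
red 302 181 [0.5777 0.1001 0.2422]
red 303 181 [0.5819 0.0999 0.2455]
red 304 181 [0.5794 0.1087 0.2373]
red 302 182 [0.5833 0.0934 0.2465]
red 303 182 [0.583  0.0992 0.2421]
red 304 182 [0.5811 0.1071 0.235 ]
red 275 183 [0.4857 0.0712 0.1842]
red 302 183 [0.585  0.0917 0.2443]
red 303 183 [0.5848 0.0975 0.24  ]
red 274 184 [0.4883 0.0635 0.1868]
foot ((0.5747663378715515, 0.08128395676612854), (0.20071537792682648, 0.19857928156852722), 1.732991099357605) 0.011248049850404618
```

View pics/crop0.png

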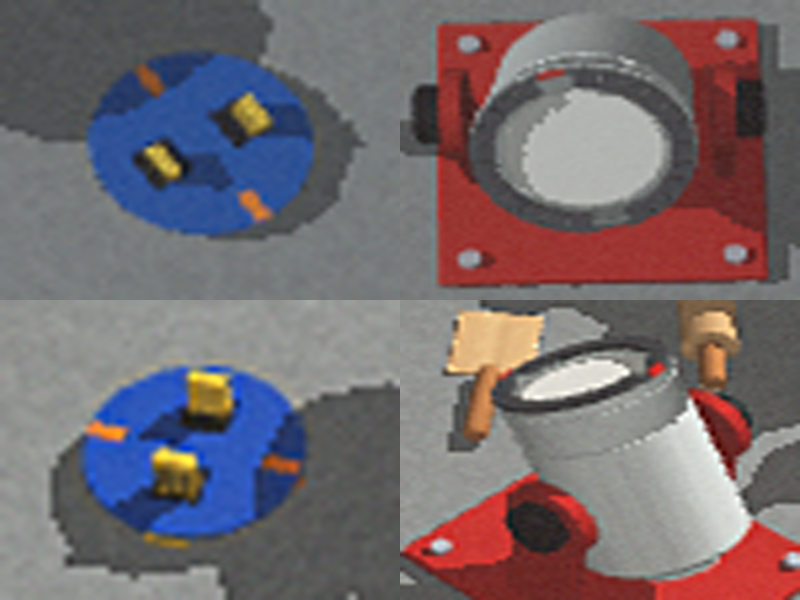

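The crop confirms the large cap (top 310,216: tabs at 317,211 and 304,219, orange keys at 302,204 and 318,227). In the mouth, the upper notch shows at top (218,157) and the lower one at about (229,196). Next I fit the rim plane.

```bash
cat > mouth.py <<'E'
from h import *
def rim():
    P=[];
    for n in("top","scene"):
        z=np.load(f"{n}0.npz");C=cloud(n,z["d"]).reshape(-1,3);hs=cv2.cvtColor(z["i"],cv2.COLOR_BGR2HSV).reshape(-1,3).astype(int)
        s=(np.linalg.norm(C-[.53,.083,.216],axis=1)<.075)&(hs[:,2]<105)&(hs[:,1]<80)
        P.append(C[s])
    return P
E
python3 - <<'E'
from mouth import *
A=rim();P=np.vstack(A)
# robust plane, outer surface
rng=np.random.default_rng(0);best=None
for _ in range(3000):
    a=P[rng.choice(len(P),3,False)];n=np.cross(a[1]-a[0],a[2]-a[0]);n/=np.linalg.norm(n)+1e-12;n*=np.sign(n[2]+1e-12)
    if n[2]<.7: continue
    k=(abs((P-a[0])@n)<.0025)
    if best is None or k.sum()>best.sum():best=k
Q=P[best];c=Q.mean(0);n=np.linalg.svd(Q-c)[2][2];n*=np.sign(n[2])
print(len(P),len(Q),"normal",n,"lean",np.arccos(n[2]),"dir",np.arctan2(n[1],n[0]))
y=np.cross(n,[-n[0],-n[1],0]); y=np.cross([0,0,1],-np.array([n[0],n[1],0]));y/=np.linalg.norm(y);x=np.cross(y,n)
q=np.c_[(Q-c)@x,(Q-c)@y]
h=cv2.convexHull(q.astype(np.float32))[:,0]
(o,r)=cv2.minEnclosingCircle(h)
rr=np.hypot(*(q-o).T);print("circ",o,r,"radii",np.percentile(rr,[1,5,50,95,99]))
from scipy.optimize import least_squares
B=np.linspace(-np.pi,np.pi,37)
def f(o): 
    e=q-o;R_=np.hypot(*e.T);a=np.arctan2(e[:,1],e[:,0]);k=np.digitize(a,B)
    return np.array([ (R_[k==j].max()+R_[k==j].min())/2-.0525 if (k==j).sum()>3 else 0 for j in range(1,37)])
o2=least_squares(f,o,loss="soft_l1",f_scale=.003,diff_step=.05).x;print("o2",o2)
m=c+x*o[0]+y*o[1];print("mouth",m, c+x*o2[0]+y*o2[1],"x",x,"y",y); print("pivot z",(m-.1*n))
for nm,(us) in (("top",[(218,158),(229.5,196.5)]),("scene",[(303,181.7),(274.5,183.5)])):
    K,p,M=cal(nm)
    for u,v in us:
        d=M@np.array([(u-K[0,2])/K[0,0],(v-K[1,2])/K[1,1],1]);X=p+d*((m-p)@n)/(d@n);print(nm,(u,v),X,"r,ang",np.hypot((X-m)@x,(X-m)@y),np.arctan2((X-m)@y,(X-m)@x))
s=robot.sense();T=R.from_rotvec(s["eef_rot"]).as_matrix();print(T)
np.savez("m.npz",m=m,n=n,x=x,y=y)
E
```

```text
786 529 normal [-0.52555475 -0.01128401  0.85068495] lean 0.5535094182722391 dir -3.1201252829310033
circ (-0.0003439956344664097, -0.0014822485391050577) 0.06255065649747849 radii [0.04424066 0.04577772 0.05299101 0.05960611 0.06169679]
o2 [-0.00150957  0.00035925]
mouth [0.5349407  0.08077273 0.21586424] [0.53390986 0.08259252 0.21525152] x [0.85048894 0.01826057 0.52567587] y [-0.02146572  0.99976958  0.        ]
pivot z [0.58749617 0.08190113 0.13079574]
top (218, 158) [0.58109234 0.09724661 0.24459533] r,ang 0.05680527102928999 0.2759898698084869
top (229.5, 196.5) [0.48608907 0.06891264 0.18552629] r,ang 0.05871570763153725 -2.956451074540798
scene (303, 181.7) [0.58489706 0.0964116  0.24693481] r,ang 0.06087358461779796 0.24157488358873222
scene (274.5, 183.5) [0.48754879 0.06671409 0.18639895] r,ang 0.05754859721824864 -2.913050314283995
[[ 9.41153819e-01  3.37978022e-01 -5.87193874e-04]
 [ 3.37978533e-01 -9.41152388e-01  1.64142915e-03]
 [ 2.12806112e-06 -1.74329624e-03 -9.99998480e-01]]
```

Mouth is at about (0.534, 0.082, 0.2155) with a lean of 0.55 and the notches at about +0.23 rad. The implied pivot height is 0.131, which matches the 130 mm given. Cap is at (0.452, -0.1795) with its tab axis at -57.8°. Moving above the cap.

Request:
carry_out --commands '[{"x": 0.4,"y": -0.22},{"x": 0.81,"y": -0.45},{"x": 0.81,"y": -0.45},{"x": 0.81,"y": -0.45}]' --gripper 85 --newtons 40

```text
invalid input at $.commands[0]: expected keys x, y, z, wx, wy, wz
```

Request:
carry_out --commands '[{"x": 0.4,"y": -0.22},{"x": 0.81,"y": -0.45},{"x": 0.81,"y": -0.45},{"x": 0.81,"y": -0.45}]'

```text
invalid input at $.commands[0]: expected keys x, y, z, wx, wy, wz
```

Request:
carry_out --commands '[{"x": 0.4,"y": -0.22,"wz": -0.2},{"x": 0.81,"y": -0.45,"wz": -0.43},{"x": 0.81,"y": -0.45,"wz": -0.43},{"x": 0.81,"y": -0.45,"wz": -0.43},{"x": 0.81,"y": -0.45,"wz": -0.43}]'

```text
invalid input at $.commands[0]: expected keys x, y, z, wx, wy, wz
```

```bash
cat >> h.py <<'E'
def go(pos,Rt):
    s=robot.sense();T=R.from_rotvec(s["eef_rot"]);print("t",s["t"],"tcp",s["tool_pos"].round(4),"F",np.round(s["ft_force"],1),"w",round(s["gripper_width"],4),"ff",s["finger_force"],"q",s["joint_positions"].round(2))
    print("shift frac",(T.inv().apply(np.array(pos)-s["tool_pos"])/.15).round(3),"turn frac",((T.inv()*R.from_matrix(Rt)).as_rotvec()/.5).round(3))
def frame(z,ya):
    z=np.array(z)/np.linalg.norm(z);y=np.array(ya)-z*(np.array(ya)@z);y/=np.linalg.norm(y);return np.c_[np.cross(y,z),y,z]
E
python3 - <<'E'
from h import *
a=np.radians(-57.8);go([.452,-.1793,.024],frame([0,0,-1],[np.cos(a),np.sin(a),0]))
i,d=robot.snapshot("scene");u,v=proj("scene",[.452,-.179,.05]).astype(int)
cv2.imwrite("pics/s1.png",cv2.resize(i[v-75:v+60,u-75:u+75],None,fx=4,fy=4,interpolation=cv2.INTER_CUBIC))
# scene-view tab tops
hsv=cv2.cvtColor(i,cv2.COLOR_BGR2HSV);C=cloud("scene",d);h,s,vv=cv2.split(hsv)
m=(h>18)&(h<32)&(s>120)&(vv>100)&(np.hypot(C[...,0]-.452,C[...,1]+.18)<.06)&(C[...,2]>.04)&(C[...,2]<.055)
n,l,st,ce=cv2.connectedComponentsWithStats(m.astype(np.uint8))
for k in range(1,n):
    if st[k,4]>2:print(ce[k],st[k,4],C[l==k].mean(0))
E
```

```text
t 0.1 tcp [ 0.1772 -0.4935  0.2306] F [ 0.2 -0.2 -0.4] w 0.0853 ff 0.0 q [-1.23  0.26 -0.14  1.17  0.    1.57]
shift frac [ 2.432 -1.35   1.379] turn frac [-0.003 -0.    -0.434]
[218.23076923 236.92307692] 13 [ 0.44132725 -0.15843608  0.04557227]
[213.64705882 248.76470588] 17 [ 0.4687219  -0.20246068  0.04597278]
```

Request:
carry_out --commands '[{"x": 0.4,"y": -0.22,"z": 0,"wx": 0,"wy": 0,"wz": 0},{"x": 0.81,"y": -0.45,"z": 0,"wx": 0,"wy": 0,"wz": 0},{"x": 0.81,"y": -0.45,"z": 0,"wx": 0,"wy": 0,"wz": 0},{"x": 0.81,"y": -0.45,"z": 0,"wx": 0,"wy": 0,"wz": 0}]' --gripper 85 --newtons 40

```text
t: 0.55
tool_pos: [0.2708, -0.386, 0.2311]
eef_rot: [-3.091, -0.547, -0.001]
ft_force: [-0.3, -1.3, -0.6]
gripper_width: 0.085
finger_force: 0.0
```

Request:
carry_out --commands '[{"x": 0.4,"y": -0.22,"z": 0,"wx": 0,"wy": 0,"wz": 0},{"x": 0.81,"y": -0.45,"z": 0,"wx": 0,"wy": 0,"wz": 0},{"x": 0.81,"y": -0.45,"z": 0,"wx": 0,"wy": 0,"wz": 0},{"x": 0.81,"y": -0.45,"z": 0,"wx": 0,"wy": 0,"wz": 0}]'

```text
t: 0.95
tool_pos: [0.3626, -0.2826, 0.2312]
eef_rot: [-3.093, -0.547, -0.001]
ft_force: [-0.5, -1.0, -0.2]
gripper_width: 0.0852
finger_force: 0.0
```

Request:
carry_out --commands '[{"x": 0.4,"y": -0.22,"z": 0.1,"wx": 0,"wy": 0,"wz": -0.2},{"x": 0.81,"y": -0.45,"z": 0.3,"wx": 0,"wy": 0,"wz": -0.43},{"x": 0.81,"y": -0.45,"z": 0.6,"wx": 0,"wy": 0,"wz": -0.43},{"x": 0.81,"y": -0.45,"z": 0.6,"wx": 0,"wy": 0,"wz": -0.43},{"x": 0.81,"y": -0.45,"z": 0.6,"wx": 0,"wy": 0,"wz": -0.43},{"x": 0.81,"y": -0.45,"z": 0.6,"wx": 0,"wy": 0,"wz": -0.43}]'

```text
t: 1.55
tool_pos: [0.4514, -0.1813, 0.1412]
eef_rot: [-3.02, -0.867, 0.003]
ft_force: [-0.3, -1.0, 0.1]
gripper_width: 0.085
finger_force: 0.0
```

Run:
```python
from h import *
a=np.radians(-57.8);go([.4525,-.1797,.024],frame([0,0,-1],[np.cos(a),np.sin(a),0]))
i,d=robot.snapshot("scene");u,v=proj("scene",[.452,-.179,.05]).astype(int)
cv2.imwrite("pics/s1.png",cv2.resize(i[v-75:v+60,u-75:u+75],None,fx=4,fy=4,interpolation=cv2.INTER_CUBIC))
```

```text
t 1.55 tcp [ 0.4514 -0.1813  0.1412] F [-0.3 -1.   0.1] w 0.085 ff 0.0 q [-0.38  0.25 -0.39  0.92 -0.    2.2 ]
shift frac [ 0.013 -0.005  0.781] turn frac [-0.001  0.003 -0.005]
```

View pics/s1.png

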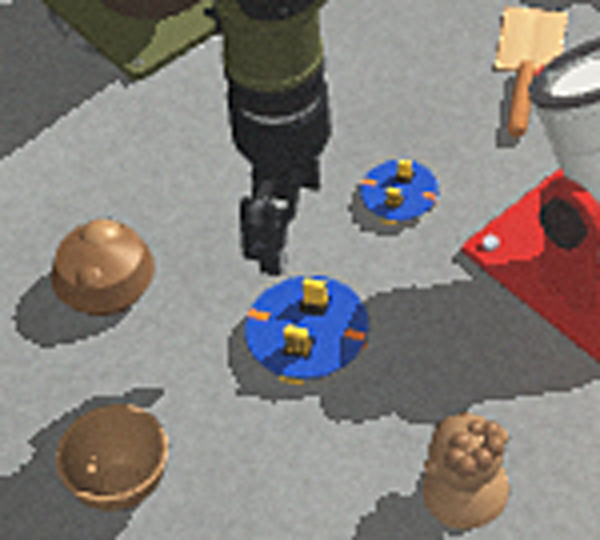

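The gripper hangs above the large cap (crop 307,325), its fingers in line with the two tabs. Going down and closing.

Request:
carry_out --commands '[{"x": 0.01,"y": 0,"z": 0.2,"wx": 0,"wy": 0,"wz": 0},{"x": 0.01,"y": 0,"z": 0.4,"wx": 0,"wy": 0,"wz": 0},{"x": 0.01,"y": 0,"z": 0.6,"wx": 0,"wy": 0,"wz": 0},{"x": 0.01,"y": 0,"z": 0.72,"wx": 0,"wy": 0,"wz": 0},{"x": 0.01,"y": 0,"z": 0.78,"wx": 0,"wy": 0,"wz": 0},{"x": 0.01,"y": 0,"z": 0.78,"wx": 0,"wy": 0,"wz": 0},{"x": 0.01,"y": 0,"z": 0.78,"wx": 0,"wy": 0,"wz": 0}]'

```text
t: 2.3
tool_pos: [0.4543, -0.1806, 0.0256]
eef_rot: [3.018, 0.866, 0.003]
ft_force: [-0.4, 0.8, -0.4]
gripper_width: 0.085
finger_force: 0.0
```

Request:
carry_out --commands '[{"x": 0,"y": 0,"z": 0,"wx": 0,"wy": 0,"wz": 0},{"x": 0,"y": 0,"z": 0,"wx": 0,"wy": 0,"wz": 0},{"x": 0,"y": 0,"z": 0,"wx": 0,"wy": 0,"wz": 0},{"x": 0,"y": 0,"z": 0,"wx": 0,"wy": 0,"wz": 0},{"x": 0,"y": 0,"z": 0,"wx": 0,"wy": 0,"wz": 0},{"x": 0,"y": 0,"z": 0,"wx": 0,"wy": 0,"wz": 0},{"x": 0,"y": 0,"z": 0,"wx": 0,"wy": 0,"wz": 0},{"x": 0,"y": 0,"z": 0,"wx": 0,"wy": 0,"wz": 0},{"x": 0,"y": 0,"z": 0,"wx": 0,"wy": 0,"wz": 0},{"x": 0,"y": 0,"z": 0,"wx": 0,"wy": 0,"wz": 0},{"x": 0,"y": 0,"z": 0,"wx": 0,"wy": 0,"wz": 0},{"x": 0,"y": 0,"z": 0,"wx": 0,"wy": 0,"wz": 0}]' --gripper 32 --newtons 40

```text
t: 3.5
tool_pos: [0.4546, -0.1799, 0.0266]
eef_rot: [3.017, 0.868, 0.004]
ft_force: [-3.0, 1.5, 15.5]
gripper_width: 0.0395
finger_force: 39.2
```

Request:
carry_out --commands '[{"x": 0,"y": 0,"z": -0.03,"wx": 0,"wy": 0,"wz": 0},{"x": 0,"y": 0,"z": -0.1,"wx": 0,"wy": 0,"wz": 0},{"x": 0,"y": 0,"z": -0.25,"wx": 0,"wy": 0,"wz": 0},{"x": 0,"y": 0,"z": -0.45,"wx": 0,"wy": 0,"wz": 0},{"x": 0,"y": 0,"z": -0.65,"wx": 0,"wy": 0,"wz": 0},{"x": 0,"y": 0,"z": -0.85,"wx": 0,"wy": 0,"wz": 0},{"x": 0,"y": 0,"z": -1,"wx": 0,"wy": 0,"wz": 0},{"x": 0,"y": 0,"z": -1,"wx": 0,"wy": 0,"wz": 0},{"x": 0,"y": 0,"z": -1,"wx": 0,"wy": 0,"wz": 0}]'

```text
t: 4.4
tool_pos: [0.4534, -0.1795, 0.1745]
eef_rot: [3.019, 0.868, 0.001]
ft_force: [-0.1, -0.1, -1.6]
gripper_width: 0.0384
finger_force: 41.5
```

```bash
cat > tgt.py <<'E'
from h import *
M=np.array([.5344,.0822,.2156]);n=np.array([-.5256,-.0113,.8507]);n/=np.linalg.norm(n)
q=np.load("m.npz");mx,my=q["x"],q["y"];PHI=.232
def tgt(h,phi=PHI,dx=0,dy=0,off=.006):
    # h: seat height above mouth; TCP is off above cap_seat (flange underside)
    yy=-(np.cos(phi)*my-np.sin(phi)*mx)
    return M+mx*dx+my*dy+n*(h+off),frame(-n,yy)
E
python3 - <<'E'
from tgt import *
p,T=tgt(.09);print(p);go(p,T)
for nm in("scene","top"):
    i,d=robot.snapshot(nm);cv2.imwrite(f"pics/{nm}2.png",i);C=cloud(nm,d);s=robot.sense()
    h,S,v=cv2.split(cv2.cvtColor(i,cv2.COLOR_BGR2HSV))
    m=(h>105)&(h<130)&(S>150)&(v>50)&(np.linalg.norm(C-s["tool_pos"],axis=-1)<.09)
    P=C[m];c=P.mean(0);print(nm,m.sum(),c,np.linalg.svd(P-c)[2][2],"h",s["tool_pos"]-c)
    u,vv=proj(nm,s["tool_pos"]).astype(int);cv2.imwrite(f"pics/c_{nm}2.png",cv2.resize(i[max(vv-50,0):vv+50,max(u-60,0):u+60],None,fx=4,fy=4))
a,b=[cv2.imread(f"pics/c_{n}2.png") for n in("scene","top")];k=min(len(a),len(b));w=cv2.hconcat([a[:k],b[:k]]);cv2.imwrite("pics/v2.png",cv2.resize(w,(800,int(800*k/w.shape[1]))))
E
```

```text
[0.48394426 0.08111524 0.2972642 ]
t 4.4 tcp [ 0.4534 -0.1795  0.1745] F [-0.1 -0.1 -1.6] w 0.0384 ff 41.47266626358032 q [-0.38  0.23 -0.33  1.01 -0.    2.2 ]
shift frac [ 1.096 -1.363 -0.819] turn frac [-0.416  1.029  0.597]
scene 389 [ 0.46616195 -0.18386944  0.16731718] [0.00516869 0.00454068 0.99997633] h [-0.0135325   0.00467864  0.00626752]
top 253 [ 0.45337232 -0.14878856  0.16739173] [ 0.00619248 -0.01615466  0.99985033] h [-0.00111919 -0.03027308  0.00569403]
```

View pics/v2.png

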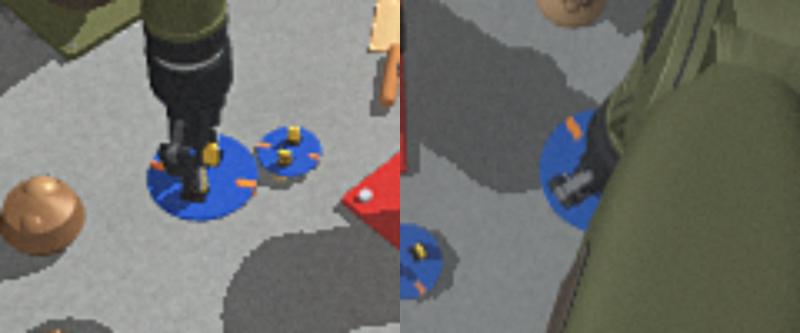

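The cap is held level by both tabs, at about (202,175) in the scene half of the crop; the flange top is about 7 mm below the TCP. Moving half way to the standoff.

Request:
carry_out --commands '[{"x": 0.1,"y": -0.12,"z": -0.15,"wx": -0.03,"wy": 0.08,"wz": 0.05},{"x": 0.2,"y": -0.25,"z": -0.3,"wx": -0.07,"wy": 0.17,"wz": 0.1},{"x": 0.3,"y": -0.38,"z": -0.4,"wx": -0.11,"wy": 0.27,"wz": 0.15},{"x": 0.4,"y": -0.5,"z": -0.48,"wx": -0.15,"wy": 0.37,"wz": 0.2},{"x": 0.48,"y": -0.6,"z": -0.55,"wx": -0.18,"wy": 0.45,"wz": 0.25},{"x": 0.55,"y": -0.68,"z": -0.6,"wx": -0.21,"wy": 0.52,"wz": 0.3},{"x": 0.55,"y": -0.68,"z": -0.6,"wx": -0.21,"wy": 0.52,"wz": 0.3},{"x": 0.55,"y": -0.68,"z": -0.6,"wx": -0.21,"wy": 0.52,"wz": 0.3}]'

```text
t: 5.3
tool_pos: [0.468, -0.0492, 0.263]
eef_rot: [3.019, 0.627, 0.428]
ft_force: [-1.1, -0.2, -1.0]
gripper_width: 0.0386
finger_force: 41.5
```

```bash
sed -i 's/off=.006/off=.0113/' tgt.py
python3 - <<'E'
from tgt import *
p,T=tgt(.06);print(p);go(p,T)
E
```

```text
[0.4969261  0.08139434 0.27625268]
t 5.3 tcp [ 0.468  -0.0492  0.263 ] F [-1.1 -0.2 -1. ] w 0.0386 ff 41.482086181640625 q [-0.15 -0.04 -0.45  0.89  0.07  2.59]
shift frac [ 0.536 -0.717 -0.008] turn frac [-0.21   0.515  0.299]
```

Request:
carry_out --commands '[{"x": 0.08,"y": -0.12,"z": -0.1,"wx": -0.03,"wy": 0.08,"wz": 0.05},{"x": 0.19,"y": -0.25,"z": -0.15,"wx": -0.07,"wy": 0.17,"wz": 0.1},{"x": 0.28,"y": -0.38,"z": -0.15,"wx": -0.11,"wy": 0.27,"wz": 0.15},{"x": 0.38,"y": -0.5,"z": -0.12,"wx": -0.15,"wy": 0.37,"wz": 0.2},{"x": 0.46,"y": -0.62,"z": -0.06,"wx": -0.18,"wy": 0.45,"wz": 0.25},{"x": 0.54,"y": -0.72,"z": -0.01,"wx": -0.21,"wy": 0.515,"wz": 0.3},{"x": 0.54,"y": -0.72,"z": -0.01,"wx": -0.21,"wy": 0.515,"wz": 0.3},{"x": 0.54,"y": -0.72,"z": -0.01,"wx": -0.21,"wy": 0.515,"wz": 0.3},{"x": 0.54,"y": -0.72,"z": -0.01,"wx": -0.21,"wy": 0.515,"wz": 0.3}]'

```text
t: 6.2
tool_pos: [0.4987, 0.0808, 0.2779]
eef_rot: [2.943, 0.371, 0.84]
ft_force: [-0.4, 0.6, -1.1]
gripper_width: 0.0387
finger_force: 41.5
```

Run:
```python
from tgt import *
p,T=tgt(.06);go(p,T)
s=robot.sense();E=R.from_rotvec(s["eef_rot"]).as_matrix();t=s["tool_pos"]
ims=[]
for nm in("scene","top"):
    i,d=robot.snapshot(nm);C=cloud(nm,d);L=(C-t)@E   # tool coords
    h,S,v=cv2.split(cv2.cvtColor(i,cv2.COLOR_BGR2HSV))
    near=np.linalg.norm(C-t,axis=-1)<.075
    b=(h>105)&(h<130)&(S>130)&(v>40)&near&(abs(L[...,2]-.008)<.008)
    P=L[b];
    if b.sum()>30:
        c=P.mean(0);nn=np.linalg.svd(P-c)[2][2];hu=cv2.convexHull(P[:,:2].astype(np.float32))[:,0]
        print(nm,"blue",b.sum(),"mean tool",c.round(4),"n",nn.round(3),"maxr",np.hypot(*hu.T).max(),"ext",P.min(0).round(4),P.max(0).round(4))
    o=(h>=4)&(h<18)&(S>130)&(v>70)&near&(abs(L[...,2]-.008)<.01)
    n,l,st,ce=cv2.connectedComponentsWithStats(o.astype(np.uint8))
    for k in range(1,n):
        if st[k,4]>3: print(nm,"orange",ce[k].round(1),st[k,4],L[l==k].mean(0).round(4))
    u,vv=proj(nm,t).astype(int);ims.append(cv2.resize(i[max(vv-50,0):max(vv-50,0)+100,u-50:u+50],(400,400)))
cv2.imwrite("pics/v3.png",cv2.hconcat(ims))
```

```text
t 6.2 tcp [0.4987 0.0808 0.2779] F [-0.4  0.6 -1.1] w 0.0387 ff 41.499114632606506 q [ 0.23 -0.17 -0.65  0.55 -0.11  3.09]
shift frac [-0.014 -0.007  0.003] turn frac [ 0.004 -0.002 -0.004]
scene blue 207 mean tool [0.0126 0.0117 0.007 ] n [ 0.01   0.011 -1.   ] maxr 0.060063254 ext [-0.0519 -0.0529  0.0039] [0.0532 0.0556 0.0159]
scene orange [292.5 164.2] 4 [ 0.0432 -0.0017  0.0063]
scene orange [270.5 166.2] 4 [-0.0484 -0.0018  0.006 ]
scene orange [295.  166.8] 6 [0.0517 0.0017 0.0147]
top blue 611 mean tool [0.0201 0.001  0.0056] n [0.005 0.002 1.   ] maxr 0.05369297 ext [-0.0334 -0.0519  0.0013] [0.0523 0.0534 0.0102]
top orange [218.8 168.4] 16 [0.0449 0.0005 0.0045]
```

View pics/v3.png

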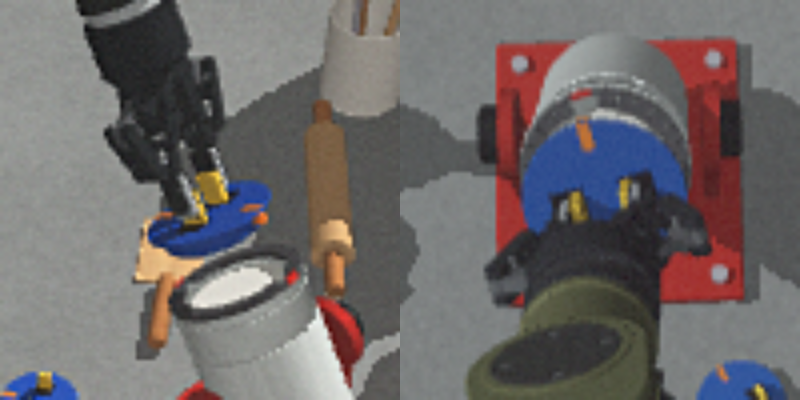

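The cap is square and centred in the tool to within about 1.5 mm. The orange key (top crop 585,135) lines up with the red notch (585,97). Moving in slowly, feeling for contact.

Request:
carry_out --commands '[{"x": -0.014,"y": -0.007,"z": 0.06,"wx": 0,"wy": 0,"wz": 0},{"x": -0.014,"y": -0.007,"z": 0.14,"wx": 0,"wy": 0,"wz": 0},{"x": -0.014,"y": -0.007,"z": 0.21,"wx": 0,"wy": 0,"wz": 0},{"x": -0.014,"y": -0.007,"z": 0.27,"wx": 0,"wy": 0,"wz": 0},{"x": -0.014,"y": -0.007,"z": 0.27,"wx": 0,"wy": 0,"wz": 0},{"x": -0.014,"y": -0.007,"z": 0.27,"wx": 0,"wy": 0,"wz": 0}]'

```text
t: 6.9
tool_pos: [0.5177, 0.0826, 0.242]
eef_rot: [2.943, 0.372, 0.841]
ft_force: [-0.5, 0.6, -1.4]
gripper_width: 0.0385
finger_force: 41.5
```

Request:
carry_out --commands '[{"x": 0,"y": 0,"z": 0.015,"wx": 0,"wy": 0,"wz": 0},{"x": 0,"y": 0,"z": 0.03,"wx": 0,"wy": 0,"wz": 0},{"x": 0,"y": 0,"z": 0.045,"wx": 0,"wy": 0,"wz": 0},{"x": 0,"y": 0,"z": 0.045,"wx": 0,"wy": 0,"wz": 0}]'

```text
t: 7.3
tool_pos: [0.5213, 0.0828, 0.2365]
eef_rot: [2.943, 0.372, 0.842]
ft_force: [-0.1, -0.2, -0.0]
gripper_width: 0.0384
finger_force: 41.5
```

Run:
```python
from tgt import *
p,T=tgt(0);go(p,T)
s=robot.sense();print("tool F",R.from_rotvec(s["eef_rot"]).inv().apply(s["ft_force"]).round(1),s["wrist_torque"].round(2))
```

```text
t 7.3 tcp [0.5213 0.0828 0.2365] F [-0.1 -0.2 -0. ] w 0.0384 ff 41.49978518486023 q [ 0.22 -0.09 -0.7   0.41 -0.11  3.08]
shift frac [-0.001  0.006  0.089] turn frac [ 0.002 -0.005 -0.003]
tool F [-0.1  0.1  0. ] [ 0.02  0.65 -0.  ]
```

Request:
carry_out --commands '[{"x": 0,"y": 0,"z": 0.01,"wx": 0,"wy": 0,"wz": 0},{"x": 0,"y": 0,"z": 0.02,"wx": 0,"wy": 0,"wz": 0},{"x": 0,"y": 0,"z": 0.02,"wx": 0,"wy": 0,"wz": 0}]'

```text
t: 7.6
tool_pos: [0.5228, 0.0828, 0.2339]
eef_rot: [2.943, 0.372, 0.842]
ft_force: [0.4, 0.5, -1.6]
gripper_width: 0.0387
finger_force: 41.5
```

Request:
carry_out --commands '[{"x": 0,"y": 0,"z": 0.01,"wx": 0,"wy": 0,"wz": 0},{"x": 0,"y": 0,"z": 0.02,"wx": 0,"wy": 0,"wz": 0},{"x": 0,"y": 0,"z": 0.02,"wx": 0,"wy": 0,"wz": 0}]'

```text
t: 7.9
tool_pos: [0.5244, 0.0829, 0.2313]
eef_rot: [2.943, 0.372, 0.842]
ft_force: [-0.3, 0.9, -0.5]
gripper_width: 0.038
finger_force: 41.5
```

```bash
cat > st.py <<'E'
from tgt import *
p,T=tgt(0);go(p,T)
s=robot.sense();E=R.from_rotvec(s["eef_rot"]).inv();print("tool F",E.apply(s["ft_force"]).round(1),"tq",E.apply(s["wrist_torque"]).round(2),"h",(s["tool_pos"]-M)@n-.0113)
E
python3 st.py
```

```text
t 7.9 tcp [0.5244 0.0829 0.2313] F [-0.3  0.9 -0.5] w 0.038 ff 41.49967074394226 q [ 0.22 -0.08 -0.71  0.4  -0.1   3.08]
shift frac [-0.     0.006  0.049] turn frac [ 0.002 -0.004 -0.003]
tool F [-0.3 -1.   0.3] tq [ 0.17 -0.6  -0.06] h 0.007309419085622644
```

Request:
carry_out --commands '[{"x": 0,"y": 0,"z": 0.01,"wx": 0,"wy": 0,"wz": 0},{"x": 0,"y": 0,"z": 0.02,"wx": 0,"wy": 0,"wz": 0},{"x": 0,"y": 0,"z": 0.02,"wx": 0,"wy": 0,"wz": 0}]'

```text
t: 8.2
tool_pos: [0.5261, 0.083, 0.229]
eef_rot: [2.943, 0.372, 0.842]
ft_force: [-2.4, -0.3, 0.8]
gripper_width: 0.0384
finger_force: 42.2
```

Request:
carry_out --commands '[{"x": 0,"y": 0,"z": 0.01,"wx": 0,"wy": 0,"wz": 0},{"x": 0,"y": 0,"z": 0.015,"wx": 0,"wy": 0,"wz": 0},{"x": 0,"y": 0,"z": 0.015,"wx": 0,"wy": 0,"wz": 0}]'

```text
t: 8.5
tool_pos: [0.5273, 0.083, 0.2272]
eef_rot: [2.943, 0.372, 0.843]
ft_force: [-2.5, -0.5, 1.1]
gripper_width: 0.0386
finger_force: 42.4
```

```bash
python3 st.py
```

```text
t 8.5 tcp [0.5273 0.083  0.2272] F [-2.5 -0.5  1.1] w 0.0386 ff 42.382054924964905 q [ 0.22 -0.07 -0.71  0.38 -0.1   3.08]
shift frac [-0.002  0.006  0.015] turn frac [ 0.002 -0.005 -0.003]
tool F [-1.6  0.1 -2.3] tq [ 0.19 -0.71  0.01] h 0.002269801985502265
```

Only about 3 N, from the sprung plate, so the keys are in the notches. Pressing on home.

Request:
carry_out --commands '[{"x": 0,"y": 0,"z": 0.01,"wx": 0,"wy": 0,"wz": 0},{"x": 0,"y": 0,"z": 0.02,"wx": 0,"wy": 0,"wz": 0},{"x": 0,"y": 0,"z": 0.02,"wx": 0,"wy": 0,"wz": 0}]'

```text
t: 8.8
tool_pos: [0.5289, 0.0831, 0.2245]
eef_rot: [2.943, 0.372, 0.842]
ft_force: [-2.3, 0.3, 2.2]
gripper_width: 0.0387
finger_force: 42.6
```

```bash
python3 st.py
```

```text
t 8.8 tcp [0.5289 0.0831 0.2245] F [-2.3  0.3  2.2] w 0.0387 ff 42.64616668224335 q [ 0.22 -0.07 -0.72  0.38 -0.1   3.08]
shift frac [-0.002  0.006 -0.005] turn frac [ 0.002 -0.005 -0.003]
tool F [-0.7 -0.5 -3.1] tq [ 0.21 -0.69 -0.  ] h -0.0008223353288941207
```

Request:
carry_out --commands '[{"x": 0,"y": 0,"z": 0.007,"wx": 0,"wy": 0,"wz": 0},{"x": 0,"y": 0,"z": 0.013,"wx": 0,"wy": 0,"wz": 0},{"x": 0,"y": 0,"z": 0.013,"wx": 0,"wy": 0,"wz": 0}]'

```text
t: 9.1
tool_pos: [0.5293, 0.083, 0.2242]
eef_rot: [2.943, 0.373, 0.844]
ft_force: [-15.9, 0.7, 15.5]
gripper_width: 0.0388
finger_force: 47.3
```

```bash
python3 st.py
```

```text
t 9.1 tcp [0.5293 0.083  0.2242] F [-15.9   0.7  15.5] w 0.0388 ff 47.33929932117462 q [ 0.22 -0.07 -0.72  0.37 -0.1   3.08]
shift frac [-0.003  0.006 -0.009] turn frac [ 0.002 -0.007 -0.003]
tool F [ -4.9  -2.2 -21.6] tq [ 0.26 -1.52  0.04] h -0.0012805419466600243
```

Hard stop at about 22 N, so the cap is home. Opening while pressing.

Request:
carry_out --commands '[{"x": 0,"y": 0,"z": 0,"wx": 0,"wy": 0,"wz": 0},{"x": 0,"y": 0,"z": 0,"wx": 0,"wy": 0,"wz": 0},{"x": 0,"y": 0,"z": 0,"wx": 0,"wy": 0,"wz": 0},{"x": 0,"y": 0,"z": 0,"wx": 0,"wy": 0,"wz": 0},{"x": 0,"y": 0,"z": 0,"wx": 0,"wy": 0,"wz": 0},{"x": 0,"y": 0,"z": 0,"wx": 0,"wy": 0,"wz": 0},{"x": 0,"y": 0,"z": 0,"wx": 0,"wy": 0,"wz": 0},{"x": 0,"y": 0,"z": 0,"wx": 0,"wy": 0,"wz": 0},{"x": 0,"y": 0,"z": 0,"wx": 0,"wy": 0,"wz": 0},{"x": 0,"y": 0,"z": 0,"wx": 0,"wy": 0,"wz": 0}]' --gripper 85

```text
t: 10.1
tool_pos: [0.5299, 0.083, 0.2229]
eef_rot: [2.943, 0.372, 0.842]
ft_force: [1.4, 0.4, -0.5]
gripper_width: 0.0852
finger_force: 0.0
```

```bash
python3 st.py
```

```text
t 10.1 tcp [0.5299 0.083  0.2229] F [ 1.4  0.4 -0.5] w 0.0852 ff 0.0 q [ 0.22 -0.07 -0.72  0.37 -0.1   3.08]
shift frac [-0.001  0.006 -0.018] turn frac [ 0.002 -0.005 -0.003]
tool F [ 0.9 -0.1  1.2] tq [ 0.09 -0.46 -0.03] h -0.0026944997214550116
```

Backing straight out along the axis.

Request:
carry_out --commands '[{"x": 0,"y": 0,"z": -0.1,"wx": 0,"wy": 0,"wz": 0},{"x": 0,"y": 0,"z": -0.25,"wx": 0,"wy": 0,"wz": 0},{"x": 0,"y": 0,"z": -0.45,"wx": 0,"wy": 0,"wz": 0},{"x": 0,"y": 0,"z": -0.7,"wx": 0,"wy": 0,"wz": 0},{"x": 0,"y": 0,"z": -0.9,"wx": 0,"wy": 0,"wz": 0},{"x": 0,"y": 0,"z": -0.9,"wx": 0,"wy": 0,"wz": 0},{"x": 0,"y": 0,"z": -0.9,"wx": 0,"wy": 0,"wz": 0}]'

```text
t: 10.8
tool_pos: [0.4589, 0.0817, 0.3384]
eef_rot: [2.943, 0.372, 0.846]
ft_force: [0.1, -0.2, -0.3]
gripper_width: 0.0847
finger_force: 0.0
```

Run:
```python
from tgt import *
ims=[];F=np.c_[mx,my,n]
for nm in("scene","top"):
    i,d=robot.snapshot(nm);C=cloud(nm,d);L=(C-M)@F
    h,S,v=cv2.split(cv2.cvtColor(i,cv2.COLOR_BGR2HSV));near=np.linalg.norm(L,axis=-1)<.075
    b=(h>105)&(h<130)&(S>130)&(v>40)&near;P=L[b];c=P.mean(0);P=P[abs(P[:,2]-np.median(P[:,2]))<.004]
    print(nm,b.sum(),"flange z",np.median(P[:,2]),"n",np.linalg.svd(P-P.mean(0))[2][2].round(3),"ext",P.min(0).round(3),P.max(0).round(3))
    y=(h>18)&(h<32)&(S>110)&(v>80)&near&(L[...,2]>.015)
    k,l,st,ce=cv2.connectedComponentsWithStats(y.astype(np.uint8))
    for j in range(1,k):
        if st[j,4]>3:print("tab",ce[j].round(1),st[j,4],L[l==j].min(0).round(3),L[l==j].max(0).round(3))
    u,vv=proj(nm,M).astype(int);ims.append(cv2.resize(i[vv-50:vv+50,u-50:u+50],(400,400),interpolation=cv2.INTER_CUBIC))
cv2.imwrite("pics/v4.png",cv2.hconcat(ims))
```

```text
scene 205 flange z 0.005603512698971481 n [0.004 0.004 1.   ] ext [-0.05  -0.053  0.002] [0.053 0.049 0.009]
tab [289.2 172.1] 30 [-0.017  0.018  0.016] [0.005 0.03  0.035]
tab [282.1 179.8] 24 [-0.    -0.031  0.015] [ 0.02  -0.021  0.036]
top 943 flange z 0.006669037920541648 n [-0.002  0.006  1.   ] ext [-0.054 -0.052  0.003] [0.053 0.053 0.011]
tab [232.6 177.4] 25 [-0.003 -0.028  0.017] [ 0.017 -0.02   0.039]
tab [214.4 182.3] 27 [-0.013  0.021  0.015] [0.004 0.031 0.037]
```

View pics/v4.png

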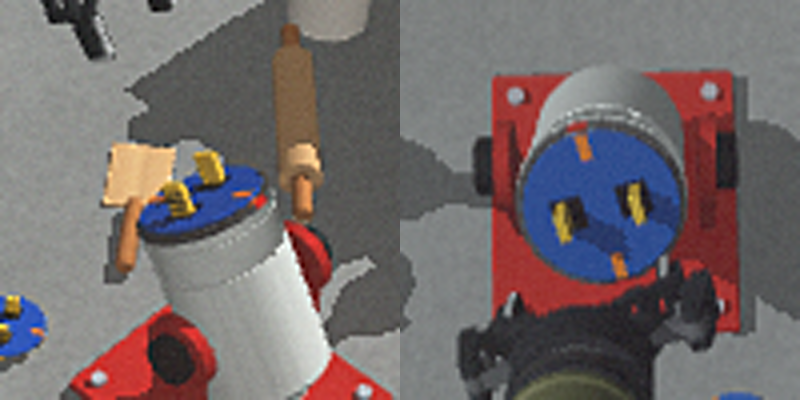

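The cap sits square in the mouth (scene crop 205,205, top crop 603,205). Its tabs are out at about ±30 mm, and the flange rides about 2 mm off the rim, within the latched allowance. The arm is clear, so I'm handing in.

```bash
python3 -c "
from station import robot
print(robot.finish_job())"
```

```text
the job is handed in; nothing more can be done
None
```

I handed the job in with the cap pressed home and latched: it sits square in the mouth, flange about 2 mm off the rim, both tabs sprung out and the arm clear; the hand-in gave back no verdict.

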